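Unbolt the key cabinet and throw its flap over

ROBOT

A 6-joint arm with a two-finger parallel gripper is mounted at the origin on the work surface. World frame = base frame: x ahead of the robot, y to its left, z up, the work surface at z = 0. Lengths are in mm, angles in rad, forces in N, time in s.
With the tool pointing down it reaches from about 350 to 975 mm from the base axis. Payload 7.1 kg.
Tool frame: the origin (TCP) lies on the front face of the gripper's body, between the roots of the fingers; the fingertips stand 80 mm ahead of it and the grasp point (between the pads) lies 61 mm ahead of it (env.tips_ahead is the distance from the TCP to the fingertips, in mm); z points along the fingers, y is the direction in which the jaws open and shut (so a half turn about z gives the same grasp; the last joint's range is limited). The gripper opens to 88 mm and grips with 3 to 60 N. Pads are 20 mm wide; open, the fingers measure 115 mm over their backs; the gripper's body (75 mm by 178 mm) begins 61 mm behind the grasp point.
Start: joints at [-1.168, 0.423, 1.63, -0, 1.089, -0.019], TCP at [255.892, -570.197, 302.675] pointing down, gripper open.
Joint ranges: [-3, 3], [-0.9, 2.11], [0.09, 2.58], [-1.31, 4.45], [0.11, 2.69], [-2.54, 2.54]. Speed limits (rad/s): [2.39, 2.39, 3.01, 3.14, 3.14, 3.14].

INTERFACE

Orientations are given as a unit quaternion [x, y, z, w].
In Python, from station import env, set_gripper, viewer, workorder gives the robot as it stands. Calls block until the motion is done:
- env.reach(position, orientation): joint-space move of the TCP to a pose.
- env.move_l(position, rot=None, rate=150, f_stop=None): straight line of the TCP; rot=None keeps the orientation; rate is the mean speed in mm/s. With f_stop (N) it stops when the force on the tool has changed by that much, and returns True; else False.
- env.move_joints(angles): joint-space move.
- set_gripper(opening): finger opening in mm; the grip force is fixed at half the most; returns when the fingers have stopped.
- env.hold(seconds).
- env.ik(position, orientation): joint angles nearest the present ones, or None.
- env.read_state(): the state.
- viewer.camera(name): name is "scene" or "top" or "wrist"; returns the picture (420x560x3 uint8, blue, green, red); there is no depth.
- viewer.camera_params(name): a dict with "fx", "fy", "cx", "cy" (pixels), "dist" ([k1, k2, p1, p2, k3] as OpenCV has them; the pictures are not rectified), "pose" (4x4, takes a point from camera to world coordinates); the wrist camera has in their place "tool_from_camera" (4x4, takes a point from camera to tool coordinates, whose origin is the TCP and whose axes are the flange's). Camera axes: x right, y up, looking along -z (the intrinsics and any distortion apply to the point x, -y, -z); pixel columns grow to the right and rows downward; lengths in mm; the calibration is good to about 2 mm. A picture is of the moment at which its call begins: read the wrist's pose just before it. camera_params takes no time and is no camera call.
A pose or a line that the arm cannot do raises env.IKError and nothing moves.
- workorder.sign_off(): hands the job in, once; it reports no verdict.
The state is a dict: "time_s": time; "qpos": joint angles; "dq": joint speeds; "tau": joint torques, N m; "tool_pos": TCP position; "orientation": TCP orientation; "force": force on the tool from outside, world axes, zero at the start; "wrist_torque": the same for the moment, N m; "width": finger opening in mm.
Only numpy, scipy, OpenCV 4.12 (cv2) and the standard library are available. Lean on these libraries where they do the work, as an engineer would, in place of code of your own. Each camera call takes 0.05 s, during which the arm holds its last target.

TASK

Open the dark grey key cabinet so that its flap stays open by itself: with the fingers, push the brass bolt on the flap fully back out of its staple while the flap is still shut, then push the flap up by its front lip and over, past its balance point, until it leans back on its rests. Push gently, nothing is to be gripped or picked up; the bolt stays drawn, the cabinet stays standing where it is, and the other things on the bench are left alone.

Things in the scene. Friction and masses are not known exactly. Their poses are not given: they have to be found in the camera images.
- key_cabinet: Dark grey steel cabinet standing loose on rubber feet, lip side turned to the robot's right; 170 mm deep (x), 260 wide (y), about 4 kg; slides if pushed over about 25 N. Origin: centre of its footprint on the bench; +x from lip side to hinge side, +z up. Its top slopes 0.203 rad: 85 mm high at the front face (x -85), 120 at the hinge (x +85). The flap lies flush in it between 24 mm flanges.
- flap (a joint): Flap angle, rad. 0 = shut in the slope, grows as the front lip rises, 1.774 = straight up (balance point), 2.2 = leaning back on two steel rests, fully open. Free hinge: it falls shut below 1.774 and open beyond. Flap 200 mm from hinge to lip edge, 207 wide, 5 thick, about 0.5 kg: about 2.5 N up at the lip lifts it. It cannot open while the bolt is in its staple.
- flap_hinge (a point): Point on the hinge axis, middle of the flap's width, on the cabinet: 85 mm from its origin along its +x, 120 mm above the bench. The axis runs along the cabinet's y; the flap's top face passes through it. Axes as the cabinet's.
- flap_lip (a point): Middle of the flap's front edge, a light grey rolled bar 8 mm thick over the full flap width, 200 mm from the hinge. Shut, it overhangs the cabinet's front face by 26 mm, centre 76 mm and underside 72 mm above the bench, nothing below: a fingertip can reach under it from the front. Moves with the flap; axes: x from lip to hinge, y as the cabinet's, z out of the top face.
- bolt (a joint): Travel in m of the brass barrel bolt on the flap, along the cabinet's +y (towards the robot's side). 0 = shot, its tip in the brass staple on the far (-y) flange; 0.026 = fully drawn, at its end stop. The tip is clear of the staple from about 0.011. Slides stiffly (1.5 N) and stays where it is left. The rod lies 8 mm above the flap's face.
- bolt_knob (a point): Top of the bolt's upright brass knob, 135 mm from the hinge line, 32 mm above the flap's face; head 13 mm across and 12 high on an 8 mm stem. Shot, it is 30 mm to -y of the flap's middle. On its staple (-y) side are 49 mm of free rod up to a steel guide strap 16 mm high: push the knob from there to +y. Another strap is 62 mm to +y of the shot knob. Axes as the flap's.
- nail_tray: Red plastic tray of steel nails, 190 x 120 x 35 mm. Origin: centre of its underside. Leave alone.
- hammer: Small hammer with aluminium head and black handle, 220 mm long, lying. Origin under its middle. Leave alone.
- anchor_jar: White plastic wall anchor jar, 64 mm across, 85 mm high, standing between the robot and the cabinet. Origin: centre of its underside. Leave alone.
- coaster: Blue glazed ceramic coaster, 96 mm across, 8 mm thick. Origin: centre of its underside. Leave alone.
- spirit_level: Short green spirit level, 200 x 24 x 42 mm. Origin: centre of its underside. Leave alone.
- padlock: Brass padlock lying flat beyond the cabinet, body 40 x 44 x 18 mm with a steel shackle to its own +x. Origin: centre of the body's underside. Leave alone.
- screwdriver: Screwdriver with blue handle, 190 mm long, lying. Origin under its middle. Leave alone.

How it is judged:
By the outcome, as a careful person would: the job done as asked, in the order asked, and still so for the second after the job is handed in, with the robot touching nothing.
It also fails if it takes over 58 s, if anything falls off the work surface, if the arm or the gripper's body presses on something with over 40 N, if the wrist force passes 120 N, or if a joint passes its speed limit or range.

## Working session

There is one attempt and no reset: what is moved stays moved. The work goes in short steps, each a Python script; the robot and the scene stay as the last script left them, time stands still between calls to the robot, and variables do not carry over. Pictures are saved under pics/ and viewed, and the job is handed in when it is done.

```bash
ls; mkdir -p pics; python3 - <<'E'
from station import env, set_gripper, viewer, workorder
import cv2
for n in ("scene","top","wrist"):
    im=viewer.camera(n); cv2.imwrite(f"pics/a_{n}.png",im)
    print(n,viewer.camera_params(n))
s=env.read_state(); print(s)
E
```

```text
pics
scene {'fx': 379.32106447929027, 'fy': 379.32106447929027, 'cx': 279.05843439291544, 'cy': 211.89180632594096, 'dist': array([-0.08660145,  0.        ,  0.        ,  0.        ,  0.        ]), 'pose': array([[ 4.63271438e-01, -5.74062156e-01,  6.75153475e-01,
         1.27791417e+03],
       [ 8.86107666e-01,  2.88119509e-01, -3.63043182e-01,
        -3.66004238e+02],
       [ 1.38844638e-02,  7.66446208e-01,  6.42158417e-01,
         7.47016088e+02],
       [ 0.00000000e+00,  0.00000000e+00,  0.00000000e+00,
         1.00000000e+00]])}
top {'fx': 532.6270268513952, 'fy': 532.6270268513952, 'cx': 279.8484075425638, 'cy': 208.51360610384467, 'dist': array([-0.0900492,  0.       ,  0.       ,  0.       ,  0.       ]), 'pose': array([[-1.52461765e-02,  9.91986863e-01, -1.25417775e-01,
         4.05064937e+02],
       [-9.99879590e-01, -1.47630075e-02,  4.78107045e-03,
        -1.69923927e+01],
       [ 2.89121553e-03,  1.25475566e-01,  9.92092497e-01,
         1.46931293e+03],
       [ 0.00000000e+00,  0.00000000e+00,  0.00000000e+00,
         1.00000000e+00]])}
wrist {'fx': 296.15
[... 529 characters left out ...]
}
{'time_s': 0.15, 'qpos': array([-1.16799352e+00,  4.23654868e-01,  1.63049498e+00,  9.56650254e-06,
        1.08861433e+00, -1.89619761e-02]), 'dq': array([ 6.26586559e-05, -2.73941612e-03, -3.63540190e-03, -1.43828910e-03,
       -1.31126789e-03, -3.86962289e-03]), 'tau': array([-3.91754957e-04, -5.44984031e+01, -2.73920363e+01,  6.43511117e-02,
        2.03482155e-02, -6.39475979e-05]), 'tool_pos': array([ 255.77228842, -569.89992744,  302.09438478]), 'orientation': array([ 9.77846888e-01,  2.09320618e-01, -1.07572114e-04, -5.75815860e-04]), 'force': array([-0.97691406,  0.11673021,  0.21603631]), 'wrist_torque': array([ 0.0073778 ,  0.01586889, -0.00537572]), 'width': 87.79923632967869}
```

View pics/a_scene.png

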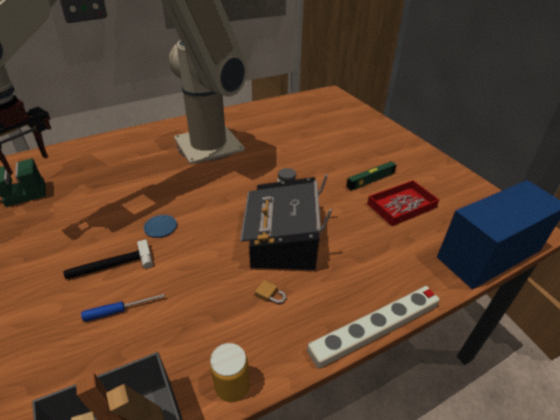

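View pics/a_top.png

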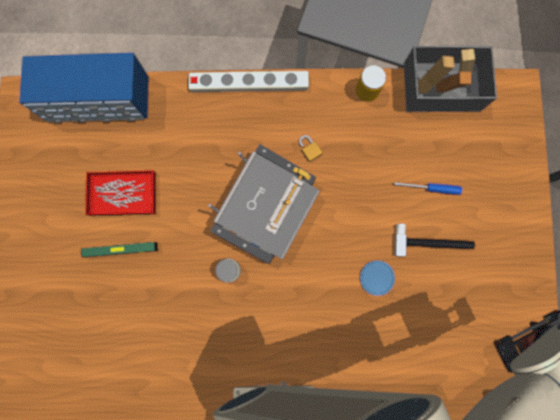

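View pics/a_wrist.png

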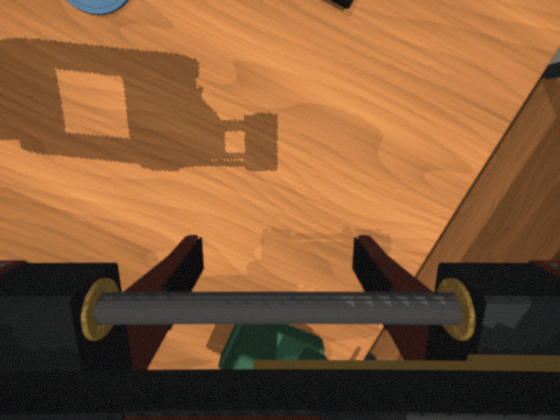

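```bash
cat > h.py <<'E'
from station import env, set_gripper, viewer, workorder
import cv2, numpy as np
from scipy.spatial.transform import Rotation as R
def ray(name,uv,tool=None):
    p=viewer.camera_params(name)
    K=np.array([[p['fx'],0,p['cx']],[0,p['fy'],p['cy']],[0,0,1]])
    n=cv2.undistortPoints(np.array([[uv]],float),K,p['dist'])[0,0]
    d=np.array([n[0],-n[1],-1.])
    T=p['pose'] if 'pose' in p else tool@p['tool_from_camera']
    return T[:3,3],T[:3,:3]@d
def onz(name,uv,z,tool=None):
    o,d=ray(name,uv,tool); return o+d*(z-o[2])/d[2]
def proj(name,P,tool=None):
    p=viewer.camera_params(name)
    K=np.array([[p['fx'],0,p['cx']],[0,p['fy'],p['cy']],[0,0,1]])
    T=p['pose'] if 'pose' in p else tool@p['tool_from_camera']
    c=(np.asarray(P,float)-T[:3,3])@T[:3,:3]
    c=c*[1,-1,-1]
    return cv2.projectPoints(c.reshape(-1,1,3),np.zeros(3),np.zeros(3),K,p['dist'])[0][:,0]
def toolT(s):
    T=np.eye(4);T[:3,:3]=R.from_quat(s['orientation']).as_matrix();T[:3,3]=s['tool_pos'];return T
E
python3 - <<'E'
import cv2
im=cv2.imread('pics/a_top.png')
c=im[135:285,190:340]; cv2.imwrite('pics/a_top_z.png',cv2.resize(c,(600,600),interpolation=cv2.INTER_CUBIC))
im=cv2.imread('pics/a_scene.png')
c=im[160:310,210:360]; cv2.imwrite('pics/a_scene_z.png',cv2.resize(c,(600,600),interpolation=cv2.INTER_CUBIC))
E
```

```text
(no output)
```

View pics/a_top_z.png

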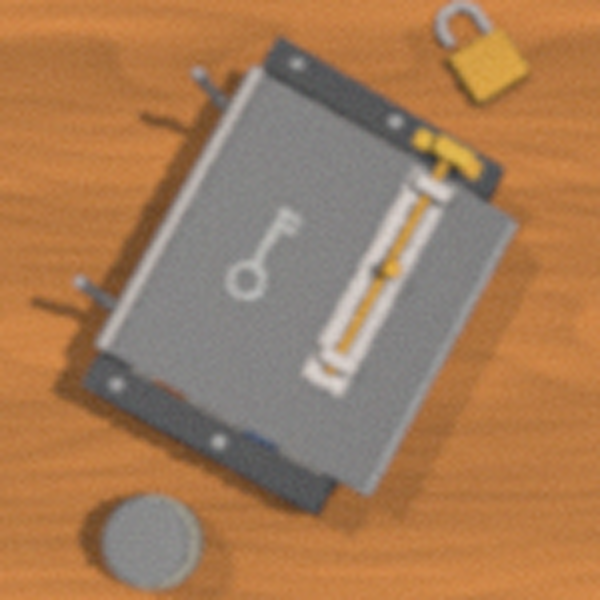

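View pics/a_scene_z.png

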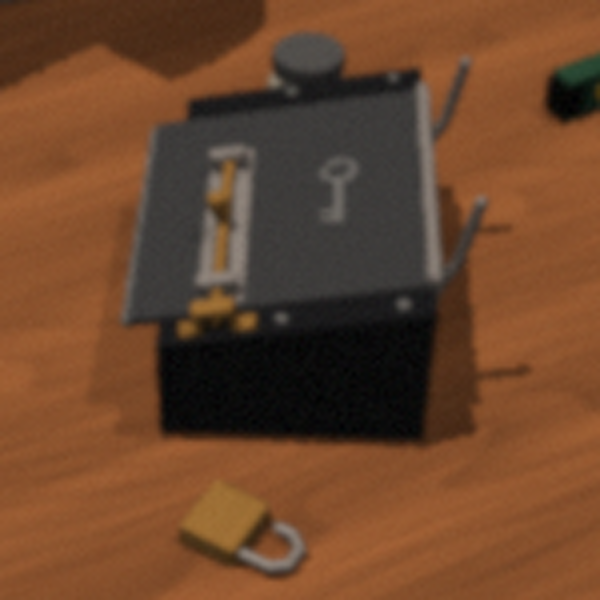

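```bash
cat > pose.py <<'E'
from h import *
im=cv2.imread('pics/a_top.png')
hsv=cv2.cvtColor(im,cv2.COLOR_BGR2HSV)
m=((hsv[...,1]<60)&(hsv[...,2]>85)).astype(np.uint8)*255
roi=np.zeros_like(m); roi[140:265,205:325]=1; m=m*roi
m=cv2.morphologyEx(m,cv2.MORPH_CLOSE,np.ones((7,7)));m=cv2.morphologyEx(m,cv2.MORPH_OPEN,np.ones((7,7)))
cs,_=cv2.findContours(m,cv2.RETR_EXTERNAL,cv2.CHAIN_APPROX_NONE)
c=max(cs,key=cv2.contourArea)
print(cv2.contourArea(c), cv2.boxPoints(cv2.minAreaRect(c)), cv2.approxPolyDP(c,5,True)[:,0].tolist())
z=lambda u,v:(190+u/4-.375,135+v/4-.375)
pts=[z(518,222),z(368,492),z(258,72),z(103,348)]
zs=[79,79,120,120]
W=np.array([onz('top',p,h)[:2] for p,h in zip(pts,zs)])
L=np.array([[-112,-103.5],[-112,103.5],[85,-103.5],[85,103.5]])
print(W.round(1)); print('lip len',np.linalg.norm(W[0]-W[1]),'hinge',np.linalg.norm(W[2]-W[3]),'sides',np.linalg.norm(W[0]-W[2]),np.linalg.norm(W[1]-W[3]))
lc,wc=L.mean(0),W.mean(0); A=(L-lc); B=W-wc
th=np.arctan2((A[:,0]*B[:,1]-A[:,1]*B[:,0]).sum(),(A*B).sum())
Rm=np.array([[np.cos(th),-np.sin(th)],[np.sin(th),np.cos(th)]])
t=wc-Rm@lc
print('origin',t,'yaw',th,'res',(W-(L@Rm.T+t)).round(1).tolist())
def cab(x,y,zz): return np.append(Rm@[x,y]+t,zz)
a=.203
kn=cab(85-135*np.cos(a)-32*np.sin(a),-30,120-135*np.sin(a)+32*np.cos(a))
print('knob pred',kn,'px top',proj('top',kn),'scene',proj('scene',kn))
for P in ([cab(-112,-103.5,79)],[cab(-112,103.5,79)],[cab(85,-130,120)],[cab(-85,-130,0)],[cab(85,-130,0)]): print('scene',proj('scene',P), 'zoom',(proj('scene',P)-[210,160])*4)
# jar
print('jar',onz('top',z(153,540),85))
print('padlock',onz('top',z(488,62),10))
E
python3 pose.py
```

```text
7199.0 [[204.10559 227.80807]
 [252.18044 140.39926]
 [324.92517 180.40884]
 [276.85034 267.81766]] [[258, 147], [244, 157], [238, 178], [215, 208], [213, 232], [259, 258], [283, 256], [316, 189], [313, 179], [297, 177], [295, 165]]
[[ 628.3 -128.3]
 [ 451.9  -26.4]
 [ 722.6   40.9]
 [ 544.4  141.3]]
lip len 203.71695390795475 hinge 204.47703348184731 sides 193.70342622671694 191.46280828126726
origin [593.42091971  18.65019223] yaw 1.058050130059904 res [[-0.4, 1.4], [3.6, 1.8], [-2.8, -1.0], [-0.5, -2.2]]
knob pred [593.22931582 -42.84323928 124.1257518 ] px top [[287.33391007 201.35733557]] scene [[263.7698701 208.5045661]]
scene [[239.04688857 240.19237709]] zoom [[116.18755429 320.76950838]]
scene [[246.92524442 190.8945665 ]] zoom [[147.70097768 123.578266  ]]
scene [[319.28561541 238.22335173]] zoom [[437.14246165 312.89340694]]
scene [[249.95709169 269.46310103]] zoom [[159.82836675 437.85240413]]
scene [[315.42375728 271.58899627]] zoom [[421.69502914 446.35598507]]
jar [422.74443784 113.19502903  85.        ]
padlock [ 753.28684735 -115.66592284   10.        ]
```

```bash
cat >> h.py <<'E'
O=np.array([593.42,18.65]); YAW=1.058
def setpose(o,y):
    global O,YAW; O=np.array(o);YAW=y
def Rc(): return R.from_euler('z',YAW).as_matrix()
def cab(x,y,z): return Rc()@[x,y,z]+[O[0],O[1],0]
def tool_q(zc,xc):  # tool z and x axes given in cabinet frame
    zc=np.array(zc,float)/np.linalg.norm(zc); xc=np.array(xc,float); xc-=zc*(xc@zc); xc/=np.linalg.norm(xc)
    M=np.stack([xc,np.cross(zc,xc),zc],1); return R.from_matrix(Rc()@M).as_quat()
E
python3 - <<'E'
from h import *
a=cab(-52.5,-45,300)
for s in (1,-1):
    q=tool_q([0,0,-1],[0,s,0]); print(s,env.ik(a,q), env.ik(cab(-52.5,-52,190),q))
# lift orientations
for p in np.deg2rad([0,10,20,30,40,50,60]):
  for s in (1,-1):
    for xx in ([0,0,1],[0,0,-1],[0,1,0],[0,-1,0]):
        q=tool_q([np.cos(p),0,-np.sin(p)],xx)
        js=[env.ik(cab(x,0,z)-R.from_quat(q).as_matrix()[:,2]*80,q) for x,z in((-105,60),(0,280),(60,320))]
        if s==1: print(np.rad2deg(p),xx,[None if j is None else j.round(2).tolist() for j in js])
E
```

```text
1 [-1.00399044e-01  4.02604220e-01  1.66908467e+00 -4.44089210e-16
  1.06990376e+00 -1.15839904e+00] [-1.04960051e-01  5.51440902e-01  1.72163777e+00 -4.44089210e-16
  8.68513977e-01 -1.16296005e+00]
-1 [-1.00399044e-01  4.02604220e-01  1.66908467e+00 -4.44089210e-16
  1.06990376e+00  1.98319361e+00] [-1.04960051e-01  5.51440902e-01  1.72163777e+00 -4.44089210e-16
  8.68513977e-01  1.97863260e+00]
0.0 [0, 0, 1] [[-0.74, 1.13, 1.83, 1.34, 1.61, -1.4], [-0.54, 0.69, 1.98, 1.55, 1.58, -1.1], [-0.42, 0.61, 1.98, 1.65, 1.52, -1.02]]
0.0 [0, 0, -1] [[-0.74, 1.13, 1.83, 1.34, 1.61, 1.74], [-0.54, 0.69, 1.98, 1.55, 1.58, 2.04], [-0.42, 0.61, 1.98, 1.65, 1.52, 2.12]]
0.0 [0, 1, 0] [None, None, None]
0.0 [0, -1, 0] [[-0.74, 1.13, 1.83, 1.34, 1.61, 0.17], [-0.54, 0.69, 1.98, 1.55, 1.58, 0.47], [-0.42, 0.61, 1.98, 1.65, 1.52, 0.55]]
10.0 [0, 0, 1] [[-0.73, 1.03, 1.88, 1.32, 1.45, -1.34], [-0.53, 0.58, 1.99, 1.46, 1.43, -0.99], [-0.41, 0.51, 1.97, 1.54, 1.37, -0.9]]
10.0 [0, 0, -1] [[-0.73, 1.03, 1.88, 1.32, 1.45, 1.8], [-0.53, 0.58, 1.99, 1.46, 1.43, 2.15], [-0.41, 0.51, 1.97, 1.54, 1.37, 2.24]]
[... 1949 characters left out ...]
.86], [-0.21, 0.26, 1.81, 0.81, 1.01, -1.7]]
50.0 [0, -1, 0] [[-0.53, 0.65, 1.99, 1.04, 0.84, 0.7], [-0.33, 0.29, 1.87, 0.84, 1.02, 1.28], [-0.21, 0.26, 1.81, 0.81, 1.01, 1.44]]
59.99999999999999 [0, 0, 1] [[-0.44, 0.59, 1.98, 0.85, 0.72, -0.63], [-0.24, 0.27, 1.82, 0.61, 0.99, -0.06], [-0.14, 0.25, 1.74, 0.58, 1.02, 0.1]]
59.99999999999999 [0, 0, -1] [[-0.44, 0.59, 1.98, 0.85, 0.72, 2.51], None, None]
59.99999999999999 [0, 1, 0] [[-0.44, 0.59, 1.98, 0.85, 0.72, -2.2], [-0.24, 0.27, 1.82, 0.61, 0.99, -1.63], [-0.14, 0.25, 1.74, 0.58, 1.02, -1.47]]
59.99999999999999 [0, -1, 0] [[-0.44, 0.59, 1.98, 0.85, 0.72, 0.94], [-0.24, 0.27, 1.82, 0.61, 0.99, 1.51], [-0.14, 0.25, 1.74, 0.58, 1.02, 1.67]]
```

```bash
python3 - <<'E'
from h import *
q=tool_q([0,0,-1],[0,1,0])
env.reach(cab(-52.5,-52,290),q)
set_gripper(0)
s=env.read_state(); im=viewer.camera('wrist'); T=toolT(s); np.save('T1.npy',T)
cv2.imwrite('pics/b_wrist.png',im)
print(s['time_s'],s['tool_pos'],s['force'],s['width'])
a=.203
def fl(r,y,h): return cab(85-r*np.cos(a)-h*np.sin(a),y,120-r*np.sin(a)+h*np.cos(a))
print('knob',proj('wrist',fl(135,-30,32),T),'lipcorners',proj('wrist',[fl(200,-103.5,0),fl(200,103.5,0)],T),'hinge',proj('wrist',[fl(0,-103.5,0),fl(0,103.5,0)],T))
E
```

```text
3.7417 [612.97303716 -52.59770422 290.00799375] [ 0.24512601  0.09793446 -0.42831889] 0.10272151026035845
knob [[276.67374072 188.15558446]] lipcorners [[222.52350504 249.41404696]
 [211.09013116  27.95018692]] hinge [[427.98722208 266.2428944 ]
 [464.9171802    7.84756522]]
```

View pics/b_wrist.png

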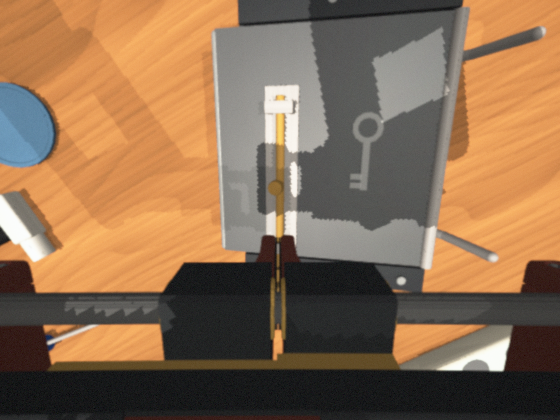

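```bash
python3 - <<'E'
from h import *
print(env.move_l(cab(-52.5,-53,190),rate=60,f_stop=4))
s=env.read_state(); print(s['tool_pos'],s['force'],s['time_s'])
print(env.move_l(cab(-52.5,-12,190),rate=15,f_stop=6))
s=env.read_state(); print('cab y',(Rc().T@(s['tool_pos']-[*O,0])),Rc().T@s['force'],s['time_s'])
im=viewer.camera('wrist'); cv2.imwrite('pics/c_wrist.png',im)
E
```

```text
False
[614.0333755  -53.11021216 190.36350433] [-0.04529312  1.03803815  0.70855558] 5.6083
True
cab y [-52.4405128  -20.97413668 190.00453457] [ 0.65164685 -2.14914599  0.77660612] 7.5417
```

View pics/c_wrist.png

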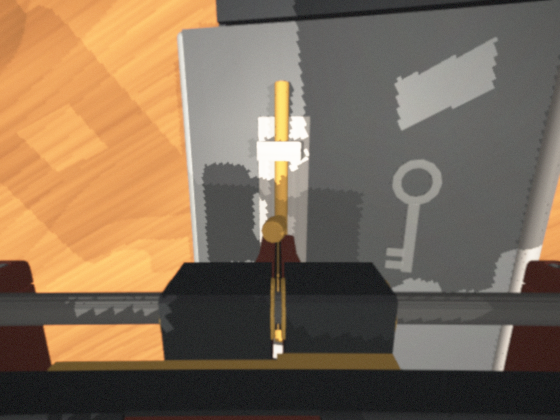

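The view shows the knob at (273,230) against the fingertips, with the rod sticking out at the near side. The fingers stopped at y −21, where −20.5 was expected. I'll nudge once more to confirm the end stop.

```bash
python3 - <<'E'
from h import *
print(env.move_l(cab(-52.5,-14,190),rate=12,f_stop=9))
s=env.read_state(); print('cab y',(Rc().T@(s['tool_pos']-[*O,0])),Rc().T@s['force'],s['time_s'])
env.move_l(cab(-52.5,-27,190),rate=60)
env.move_l(cab(-52.5,-50,300),rate=150)
s=env.read_state(); T=toolT(s); im=viewer.camera('wrist'); cv2.imwrite('pics/d_wrist.png',im)
a=.203
def fl(r,y,h): return cab(85-r*np.cos(a)-h*np.sin(a),y,120-r*np.sin(a)+h*np.cos(a))
for d in (0,.013,.026): print(d,proj('wrist',fl(135,-30+d*1000,32),T))
print('staple strap',proj('wrist',[fl(200,-103.5,0),fl(200,103.5,0),fl(135,-30-49-6,8)],T), s['time_s'])
E
```

```text
True
cab y [-52.33976871 -20.60617803 190.19718117] [-0.48721521 -2.44499476  0.44316282] 7.9333
0 [[276.96665459 188.33487368]]
0.013 [[276.97001338 173.54104222]]
0.026 [[276.97340236 158.34997646]]
staple strap [[224.27069748 247.44726507]
 [213.57645902  32.99043011]
 [281.82703054 238.10300792]] 9.0917
```

View pics/d_wrist.png

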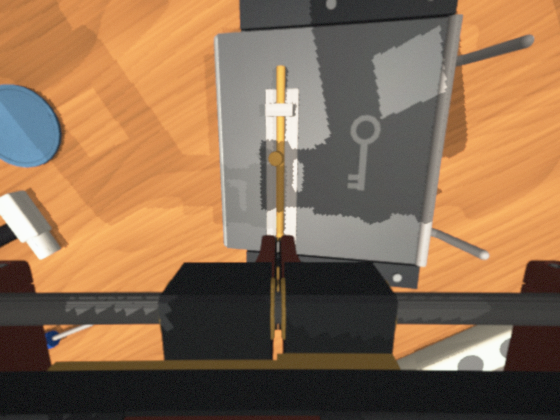

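Knob at (276,158), which matches the fully drawn prediction of (277,158). The stop held on a second push. The lip corners at (225,248) and (217,36) agree with the pose to about 3 mm. Next I'll go under the lip.

```bash
cat >> h.py <<'E'
P=np.deg2rad(20); QL=tool_q([np.cos(P),0,-np.sin(P)],[0,0,1])
def corner(phi,r=187,off=5.):
    b=phi-.203; u=np.array([-np.cos(b),np.sin(b)]); n=np.array([np.sin(b),np.cos(b)])
    return np.array([85,120.])+r*u-off*n
def tcp_from_corner(c,y=0):
    d=np.array([np.cos(P),-np.sin(P)]); n=np.array([np.sin(P),np.cos(P)])
    t=np.array(c)-10*n-80*d
    return cab(t[0],y,t[1])
E
python3 - <<'E'
from h import *
tgt=[tcp_from_corner(corner(f)) for f in np.linspace(0,1.98,12)]
print([env.ik(t,QL) is not None for t in tgt])
env.move_l(cab(-230,0,330),rate=250)
hi=tcp_from_corner([-150,260])
env.reach(hi,QL)
env.move_l(tcp_from_corner([-140,58]),rate=150,f_stop=8)
s=env.read_state(); print(s['time_s'],s['tool_pos'],s['force'])
cv2.imwrite('pics/e_wrist.png',viewer.camera('wrist'));cv2.imwrite('pics/e_scene.png',viewer.camera('scene'))
T=toolT(s)
print(proj('wrist',[cab(-112,-103.5,79),cab(-112,103.5,79)],T))
E
```

```text
[True, True, True, True, True, True, True, True, True, True, True, True]
12.6 [ 486.37140324 -172.02765527   76.59724271] [-0.08382945  0.31496727  0.02735149]
[[443.88003844 180.59893776]
 [106.91732834 180.68627707]]
```

View pics/e_wrist.png

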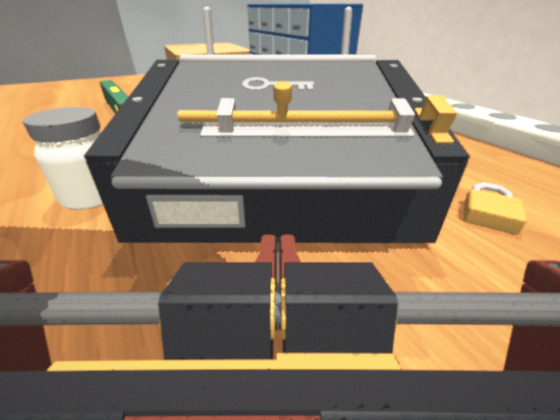

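View pics/e_scene.png

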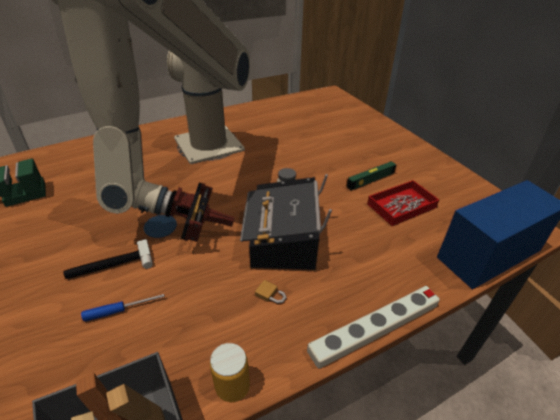

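Wrist view: the fingers (tips about (278,238)) sit squarely below the lip bar (row 182, columns 113–440), and the bolt tip is clear of its staple (430,110). Scene view: the wrist clears the coaster. Next I go in and lift.

```bash
python3 - <<'E'
from h import *
def rep(t):
    s=env.read_state(); f=Rc().T@s['force']; p=Rc().T@(s['tool_pos']-[*O,0]); print(t,round(s['time_s'],2),p.round(1),f.round(2))
print(env.move_l(tcp_from_corner([-97,58]),rate=60,f_stop=5)); rep('in')
for f in (0,.16,.32):
    r=env.move_l(tcp_from_corner(corner(f)),rate=40,f_stop=10); rep((f,r))
    if r: break
cv2.imwrite('pics/f_wrist.png',viewer.camera('wrist'));cv2.imwrite('pics/f_scene.png',viewer.camera('scene')[100:350,100:420])
E
```

```text
False
in 13.57 [-175.6   -0.    75.9] [-0.55  0.51 -0.27]
(0, False) 14.2 [-176.6   -0.3   95.4] [-6.37  0.38 -4.22]
(0.16, False) 15.1 [-180.2   -0.2  124.9] [-0.01 -1.75 -4.22]
(0.32, False) 16.0 [-179.8    0.3  154.7] [ 0.55  1.58 -3.51]
```

View pics/f_wrist.png

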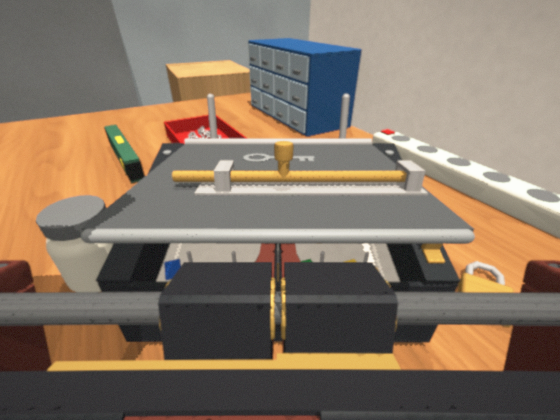

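View pics/f_scene.png

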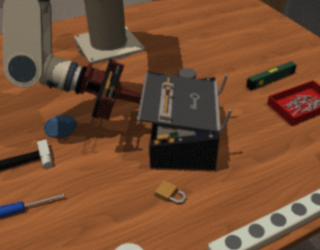

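The flap is rising: the lip is at row 235 and rests on the fingers, with about 4 N. I'll carry on along the arc.

```bash
python3 - <<'E'
from h import *
def rep(t):
    s=env.read_state(); f=Rc().T@s['force']; p=Rc().T@(s['tool_pos']-[*O,0]); print(t,round(s['time_s'],2),p.round(1),f.round(2))
for f in (.48,.64,.80,.96,1.12,1.28,1.44):
    r=env.move_l(tcp_from_corner(corner(f)),rate=50,f_stop=10); rep((f,r))
    if r: break
cv2.imwrite('pics/g_wrist.png',viewer.camera('wrist'));cv2.imwrite('pics/g_scene.png',viewer.camera('scene')[50:350,100:420])
E
```

```text
(0.48, False) 16.85 [-174.8   -0.2  184.5] [ 0.19 -0.21 -2.88]
(0.64, False) 17.6 [-165.    -0.   212.7] [-0.6  -1.16 -3.75]
(0.8, False) 18.35 [-1.509e+02  1.000e-01  2.390e+02] [-0.1  -0.24 -2.69]
(0.96, False) 19.1 [-132.9    0.   262.9] [-1.73 -0.16 -1.84]
(1.12, False) 19.85 [-111.2    0.   283.5] [-1.45 -0.31 -1.11]
(1.28, False) 20.6 [-8.650e+01  1.000e-01  3.003e+02] [-1.33 -0.95 -1.01]
(1.44, False) 21.35 [-5.940e+01  1.000e-01  3.131e+02] [-0.8  -0.18  0.29]
```

View pics/g_wrist.png

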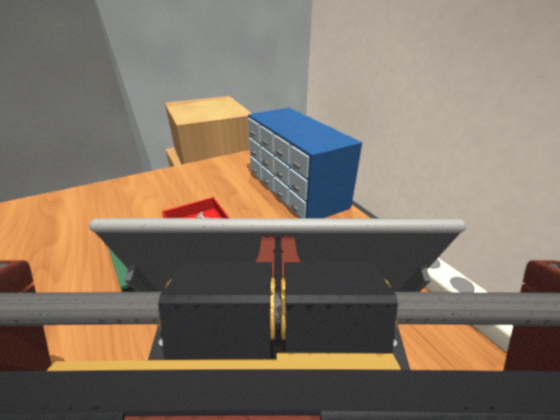

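View pics/g_scene.png

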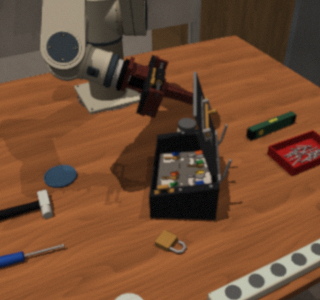

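The flap is near vertical, with the fingertips on its underside at (278,245), just below the lip. I'll ease it past the balance point, then back away.

```bash
python3 - <<'E'
from h import *
def rep(t):
    s=env.read_state(); f=Rc().T@s['force']; p=Rc().T@(s['tool_pos']-[*O,0]); print(t,round(s['time_s'],2),p.round(1),f.round(2))
for f in (1.58,1.68,1.78,1.86,1.94,2.0):
    r=env.move_l(tcp_from_corner(corner(f)),rate=35,f_stop=10); rep((f,r))
    if r: break
env.hold(.5)
cv2.imwrite('pics/i_wrist.png',viewer.camera('wrist'));cv2.imwrite('pics/i_scene.png',viewer.camera('scene')[50:350,100:420])
E
```

```text
(1.58, False) 22.35 [-34.5   0.  320.5] [-1.3   0.53  0.26]
(1.68, False) 23.03 [-15.9   0.  323.7] [-0.97 -0.56 -0.4 ]
(1.78, False) 23.72 [2.70e+00 1.00e-01 3.25e+02] [0.25 0.25 0.51]
(1.86, False) 24.29 [1.770e+01 1.000e-01 3.246e+02] [-0.69 -0.67  0.05]
(1.94, False) 24.87 [3.260e+01 1.000e-01 3.232e+02] [-0.61 -0.4   0.38]
(2.0, False) 25.33 [4.370e+01 1.000e-01 3.213e+02] [ 0.44 -0.13  0.18]
```

View pics/i_wrist.png

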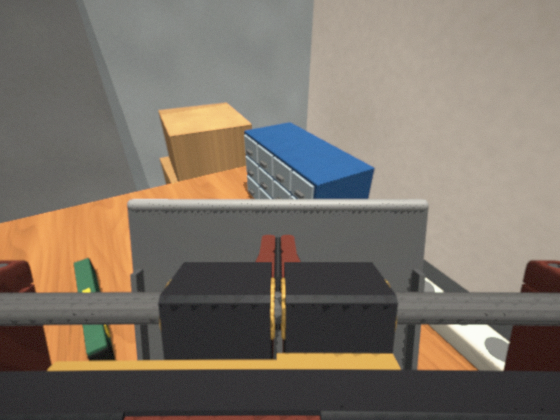

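View pics/i_scene.png

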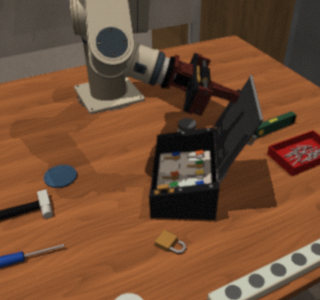

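```bash
python3 - <<'E'
from h import *
env.move_l(cab(-60,0,345),rate=120)
env.move_l(cab(-250,0,380),rate=200)
env.hold(.3)
cv2.imwrite('pics/j_top.png',viewer.camera('top'));cv2.imwrite('pics/j_scene.png',viewer.camera('scene'))
a=cv2.imread('pics/a_top.png');b=cv2.imread('pics/j_top.png')
cv2.imwrite('pics/j_cmp.png',np.hstack([cv2.resize(x[130:290,180:340],(400,400),interpolation=cv2.INTER_CUBIC) for x in(a,b)]))
be=2.2-.203; lip=[cab(85-200*np.cos(be),y,120+200*np.sin(be)) for y in(-103.5,103.5)]
print('lip open pred top',proj('top',lip),'scene',proj('scene',lip),'cmp',(proj('top',lip)-[180,130])*2.5)
s=env.read_state();print(s['time_s'],s['force'])
E
```

```text
lip open pred top [[218.15907178 116.08023874]
 [172.49086738 195.42139286]] scene [[364.24258682 169.17228768]
 [352.56092699 124.4646221 ]] cmp [[ 95.39767945 -34.79940314]
 [-18.77283155 163.55348215]]
28.4833 [-0.42434409  0.34972489  0.28072073]
```

View pics/j_cmp.png

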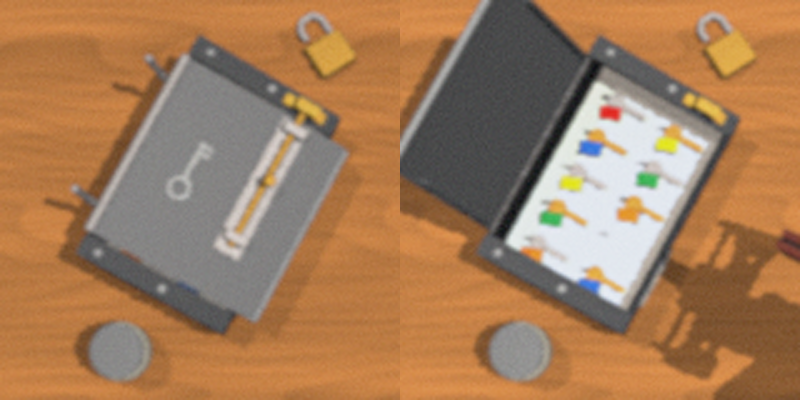

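View pics/j_scene.png

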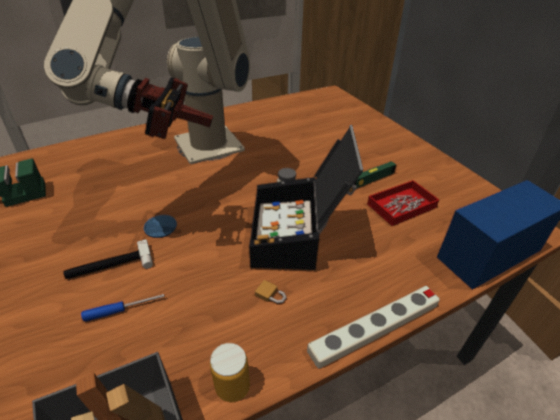

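View pics/j_top.png

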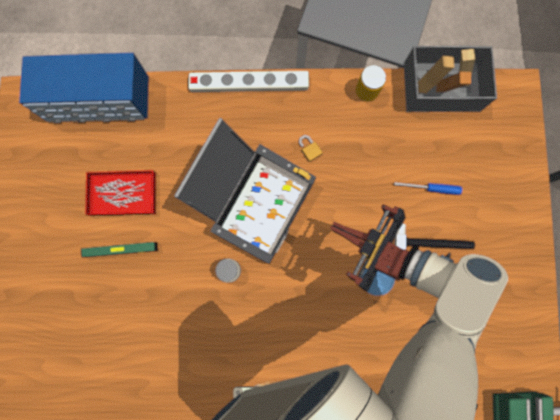

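The flap leans back, with its lip ends at (219,120) and (177,193), close to the fully open prediction of (218,116) and (172,195). The cabinet's flange screws, staple, jar and padlock are at the same pixels as before. The robot is clear, so I'm handing in.

```bash
python3 - <<'E'
from station import workorder, env
print(workorder.sign_off()); print(env.read_state()['time_s'])
E
```

```text
the job is handed in; nothing more can be done
None
the job is handed in; nothing more can be done
```

The key cabinet is open and its flap leans back on its rests. I handed the job in at about 28.5 s, with the robot clear and touching nothing.

- **Bolt:** With the flap shut, I pushed the brass bolt with closed fingertips until it stopped. A second light push moved it only 0.4 mm more. The wrist view put the knob at (276,158), where fully drawn predicts (277,158).
- **Flap:** I lifted it from under the lip and followed its arc past the balance point. The largest reading at the checkpoints was about 8 N, just as the fingers met the lip. After that it stayed around 4 N or less.
- **Last checks:** The open lip ends lie within about 5 pixels of the fully open prediction. The cabinet, jar and padlock look unmoved against the first top picture. The other items I compared only by eye, and the arm partly hid the hammer and coaster in the final top view.
- **Not checked:** I did not look at the bolt again after the flap opened, because it was hidden behind the flap. My measured flap corners were up to about 4 mm off the stated sizes, which was small enough for the pushes.

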